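Lock the bonding jig with its T-toggle

ROBOT

A 6-joint arm with a two-finger parallel gripper is mounted at the origin on the work surface. World frame = base frame: x ahead of the robot, y to its left, z up, the work surface at z = 0. Lengths are in m, angles in rad, forces in N, time in s.
With the tool pointing down it reaches from about 0.35 to 0.8 m from the base axis. Payload 7.3 kg.
Tool frame: the origin (TCP) lies on the centre line of the jaws, within the pads' length; the fingertips stand tip_extent ahead of it and the grasp point (between the pads) lies 11 mm behind it (tip_extent is the distance from the TCP to the fingertips, in m); z points along the fingers, y is the line along which they close (so a half turn about z gives the same grasp; the last joint's range is limited). The gripper opens to 85 mm and grips with 20 to 120 N. Pads are 22 mm wide; open, the fingers measure 114 mm over their backs; the gripper's body (76 mm by 85 mm) begins 54 mm behind the grasp point. The pads swing forward as they close: fully open they stand 13 mm farther back than shut.
Start: joints at [-1.423, 0.342, 1.524, -0, 1.275, -0.146], TCP at [0.152, -0.503, 0.239] pointing down, gripper open.
Joint ranges: [-2.53, 2.53], [-0.77, 2.02], [0.04, 2.7], [-1, 4.14], [0.28, 2.66], [-3.11, 3.11]. Speed limits (rad/s): [2.57, 2.57, 3.14, 3.14, 3.14, 3.14].

INTERFACE

Orientations are given as [roll, pitch, yaw] about the fixed x, y, z axes, in that order (R = Rz(yaw) Ry(pitch) Rx(roll)).
In Python, from station import * gives the robot as it stands.
- The arm moves only by the tool servo_tool, never from a script. Its argument "deltas" is a list of rows, each an object with "claw": the finger opening in m, from 0 to 0.0854; "travel": the shift along the tool's x, y, z in m, a list of three; "angular": the turn, a rotation vector about the tool's x, y, z in degrees, a list of three. A call has 1 to 20 rows; each row is the pose to reach, as a shift and turn from the pose commanded when the call began, along the tool's axes at that moment; what a row does not reach only later rows make up. A row lasts 1/12 s, in which the tool goes at most 41.7 mm and 7.16 degrees, less where a joint would pass 70% of its speed; a pose out of reach is approached as far as the arm can. A call with a gripper value outside its range is refused whole. The fingers move at their own pace and stop on an object; the grip force is fixed at half the most. Time passes only in rows, so rows that repeat a pose let the fingers close. It gives the time, the measured TCP pose, the force, the opening and the grip force at its end, in the units of the state.
- observe(): the state, without advancing time (a new reading comes with each control period).
- capture(name): name is "side" or "top" or "wrist"; returns a dict with "img" (400x640x3 uint8, red, green, blue), "camera_matrix" (3x3 intrinsics, pixels), "R" (3x3) and "t" (3): a world point X has camera coordinates R X + t. Camera axes: x right, y down, z forward; pixel columns grow to the right and rows downward; lengths in m; the calibration is good to about 2 mm. A picture is of the moment at which its call begins. There is no depth.
- sign_off(): hands the job in; it is judged then, once.
The state is a dict: "clock": time; "joint_pos": joint angles; "joint_velocities": joint speeds; "effort": joint torques, N m; "tool_pos": TCP position; "ee_rot": TCP orientation; "wrist_force": force on the tool from outside, world axes, zero at the start; "ft_torque": the same for the moment, N m; "width": finger opening in m; "grip_force": force on a finger pad.
Only numpy, scipy, OpenCV 4.12 (cv2) and the standard library are available. Lean on these libraries where they do the work, as an engineer would, in place of code of your own. Each camera call takes 0.05 s, during which the arm holds its last target. There are 200 camera calls.

TASK

Shut the lid of the bonding jig, pick the T-toggle up off its rest and stand it foot-down through the slot in the lid until its collar sits on the lid; let go of it there, then take it afresh and give it a quarter turn, either way, so that its foot lies square across the slot underneath and holds the lid. Let go of it, and leave the glue jar standing where it is.

Things in the scene. Friction and masses are not known exactly. Their poses are not given: they have to be found in the camera images.
- jig: Fixed grey steel box, 200 (x) by 160 (y) by 70 mm high, on the left or right of the table, with a hinged aluminium lid 8 mm thick. Origin: centre of its underside; z up, x from the lid's free edge (robot side) to its hinge. 58 to 70 mm above the table, just under the shut lid, a steel crosspiece has a slot 62 (y) by 19 mm (x) in line with the lid's; below it the jig is free down to 30 mm.
- slot (a point): Centre of the shut lid's slot at the level of the shut lid's top face, 78 mm above the table; fixed to the jig, above its centre, axes as the jig. The slot in the lid is 66 mm long (y) by 23 mm wide (x).
- lid (a joint): Hinge of the lid, rad: 0 shut, positive open (starts at 0.4 to 0.8). The hinge line runs along the jig's y, 100 mm from the slot centre in +x, 70 mm above the table (the lid's underside). Stiff: the lid stays where it is left; pressing it down near its free edge takes 3 to 8 N.
- lid_press (a point): Point on the lid's top face midway across, 175 mm from the hinge line and 25 mm from the free edge: a good place to press. Moves with the lid. A tab 25 mm long, 50 mm wide juts from the free edge's middle.
- toggle: Steel T-toggle with a black grip, 117 mm long, about 0.23 kg. Origin on its axis in the collar's face that sits on the lid; x runs along it towards the foot, z along the foot bar. Collar: disc 36 mm diameter, x -6 to 0. Stem 14 mm diameter, x 0 to 27. Foot bar x 27 to 41, 56 mm long (z), 14 mm thick (y). Grip x -76 to -6.
- toggle_grip (a point): Centre of the toggle's flat black grip, 44 mm from the toggle's origin (and 3 mm from the grip's own middle); axes as the toggle. The grip is 70 mm long (x), 20 mm thick (y), 36 mm wide (z); its wide side is in line with the foot bar.
- toggle_foot (a point): Centre of the toggle's foot bar, 34 mm from the toggle's origin; axes as the toggle. With the collar seated on the shut lid it is 34 mm below the lid's top face.
- rest: Fixed dark steel rest in which the toggle starts: level, axis 75 mm above the table, foot bar upright, foot end roughly to the robot's left. Origin on its underside below the toggle's origin, x along the toggle. Lift the toggle straight up: open-topped notches reach 9 mm up the grip's sides beside the collar and 11 mm up the stem's. Base 130 by 80 by 12 mm.
- jar_mid (a point): Middle of the glue jar, half-way up: pale plastic jar with a steel cap, 52 mm diameter, 85 mm high, standing loose near the middle of the table. Leave it alone; z is its upright axis.
Things that resemble listed ones, but are neither listed nor needed, are in the scene too. Of the things that look like the toggle, the largest one is meant.

How it is judged:
By the outcome, as a careful person would: the job done as asked, in the order asked, and still so for the second after the job is handed in, with the robot touching nothing.
It also fails if it takes over 67 s, if anything falls off the work surface, if the arm or the gripper's body presses on something with over 40 N, if the wrist force passes 120 N, or if a joint passes its speed limit or range.

## Working session

There is one attempt and no reset: what is moved stays moved. The work goes in short steps, Python scripts to look and compute and a tool call to move; the robot and the scene stay as the last step left them, time stands still between calls to the robot, and variables do not carry over. Pictures are saved under pics/ and viewed, at most 10 in all, crops included, and the job is handed in when it is done.

Besides the shell and the picture viewer there is one more tool, called after "Call:" as name(argument=value, ...) on one line, values as JSON. servo_tool: Moves the arm, as the interface text tells. Its arguments: {"type":"object","properties":{"deltas":{"type":"array"}},"required":["deltas"]}

```bash
mkdir -p pics; ls; cat > h.py <<'E'
from station import *
import numpy as np, cv2, pickle
from scipy.spatial.transform import Rotation as Ro
def snap(n,f):
    c=capture(n); pickle.dump(c,open(f'pics/{f}.pkl','wb')); cv2.imwrite(f'pics/{f}.png',c['img'][:,:,::-1]); return c
def load(f): return pickle.load(open(f'pics/{f}.pkl','rb'))
def ray(c,u,v):
    K,R,t=[np.array(c[k],float) for k in('camera_matrix','R','t')]
    d=R.T@np.linalg.solve(K,[u,v,1]); return -R.T@t,d/np.linalg.norm(d)
def proj(c,X):
    q=np.array(c['R'])@np.array(X,float)+np.array(c['t']).ravel(); p=np.array(c['camera_matrix'])@q; return p[:2]/p[2]
def atz(c,u,v,z):
    o,d=ray(c,u,v); return o+d*(z-o[2])/d[2]
def tri(*obs):
    A=np.zeros((3,3));b=np.zeros(3);L=[]
    for c,u,v in obs:
        o,d=ray(c,u,v);P=np.eye(3)-np.outer(d,d);A+=P;b+=P@o;L.append((P,o))
    X=np.linalg.solve(A,b); return X,[round(1000*np.linalg.norm(P@(X-o)),1) for P,o in L]
def crop(f,x0,y0,x1,y1,s):
    c=load(f)['img'][y0:y1,x0:x1,::-1]; cv2.imwrite(f'pics/{f}_c{x0}_{y0}.png',cv2.resize(c,None,fx=s,fy=s,interpolation=cv2.INTER_CUBIC))
def tool(X,T=None):
    "world shift to X in tool axes, mm"
    s=observe(); R=Ro.from_euler('xyz',s['ee_rot']).as_matrix(); return (R.T@(np.array(X)-s['tool_pos'])*1000).round(1)
E
python3 - <<'E'
from h import *
a=snap('top','t0');b=snap('side','s0')
cv2.imwrite('pics/both.png',cv2.resize(np.vstack([a['img'],b['img']])[:,:,::-1],None,fx=.75,fy=.75))
print(observe()); 
for c in(a,b): print(np.linalg.inv(c['R'])@-np.array(c['t']).ravel(), c['camera_matrix'])
E
```

```text
pics
{'clock': 0.1, 'joint_pos': array([-1.42299818e+00,  3.42659032e-01,  1.52494004e+00,  6.90258615e-06,
        1.27542089e+00, -1.45976920e-01]), 'joint_velocities': array([-0.00028785, -0.00196621, -0.00336689, -0.0003579 , -0.00070024,
       -0.00040584]), 'effort': array([ 1.72263946e-03, -4.34447837e+01, -2.46492219e+01, -2.08058100e-04,
        4.66347352e-03, -7.34470575e-06]), 'tool_pos': array([ 0.15200418, -0.50213663,  0.23868588]), 'ee_rot': array([-3.14018149e+00, -2.14144199e-04,  2.93772905e-01]), 'wrist_force': array([-0.38160532, -0.3678376 ,  0.17282045]), 'ft_torque': array([-0.01271291, -0.04524217,  0.01067626]), 'grip_force': 0.0, 'width': 0.08520695781182386}
[0.45835685 0.00174678 0.97097644] [[444.1711048    0.         319.0128593 ]
 [  0.         444.1711048  191.88890601]
 [  0.           0.           1.        ]]
[0.44792841 0.5576899  0.67053001] [[448.90802297   0.         327.59312595]
 [  0.         448.90802297 198.21775975]
 [  0.           0.           1.        ]]
```

View pics/both.png

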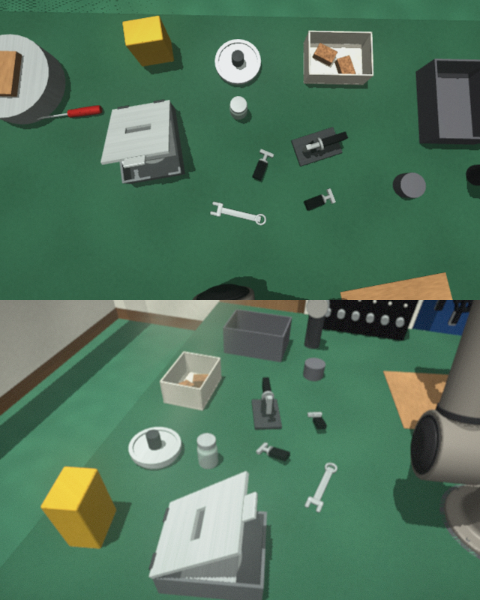

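The mosaic (0.75 scale) shows three toggle-like things. In top-view full-resolution pixels, one is on the dark rest at about (425,193), and two small ones lie on the table at about (350,220) and (427,267). The largest, the one on the rest, fits the description. The jig is on the left at about (195,190), with its lid open. The jar is at about (317,143). I'll confirm in enlarged crops.

```bash
python3 - <<'E'
from h import *
def cc(f,x0,y0,w,h,s):return cv2.resize(load(f)['img'][y0:y0+h,x0:x0+w,::-1],None,fx=s,fy=s,interpolation=cv2.INTER_CUBIC)
# top rest, side rest | each 400x300
r=np.hstack([cc('t0',380,155,100,75,4),cc('s0',310,90,100,100,3)[:300] if 0 else cc('s0',310,90,100,75,4)])
j=np.hstack([cc('t0',125,120,133,100,3)[:, :399],cc('s0',190,220,200,150,2)[:, :400]])
j=cv2.resize(j,(800,300))
cv2.imwrite('pics/m1.png',np.vstack([r,j]))
E
```

```text
(no output)
```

View pics/m1.png

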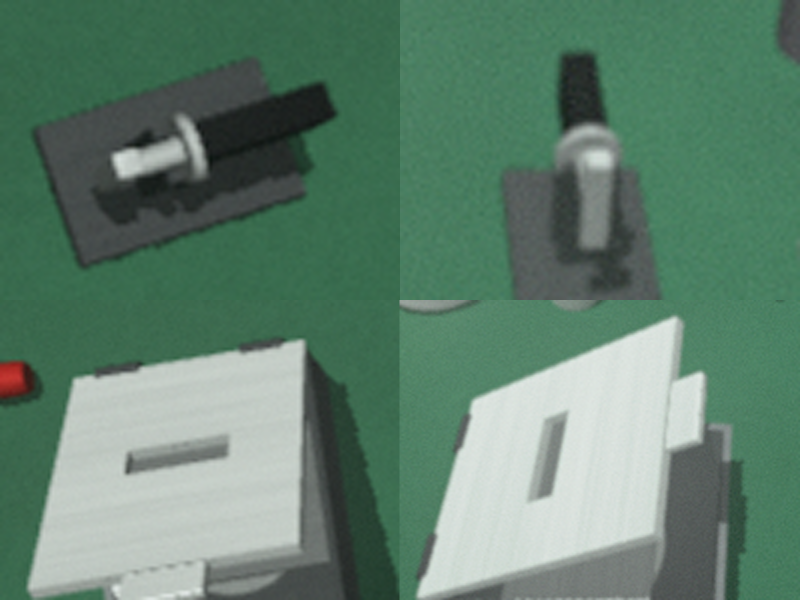

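```bash
python3 - <<'E'
from h import *
t=load('t0');s=load('s0')
P=dict(gripend=((462,179.75),(354.3,103.2)),foottop=((411.75,196),(359.5,129.75)),
 HL=((150,146),(200,368.5)),HR=((226.7,133.3),(226,271)),FL=((135,217),(317.5,337.5)),FR=((225,203.3),(330.5,229)),
 slotHL=((125+126/3,120+155/3),(190+130/2,220+200/2)),slotFR=((125+229/3,120+158/3),(190+167/2,220+113/2)))
for k,(a,b) in P.items():
    X,e=tri((t,*a),(s,*b)); print(k,X.round(4),e)
print('jar',atz(t,317,143,.085))
E
```

```text
gripend [ 0.6129 -0.2802  0.0898] [np.float64(0.8), np.float64(0.8)]
foottop [ 0.5771 -0.1771  0.0994] [np.float64(0.2), np.float64(0.2)]
HL [0.6727 0.3594 0.0715] [np.float64(1.3), np.float64(1.3)]
HR [0.7058 0.2027 0.0676] [np.float64(0.2), np.float64(0.2)]
FL [0.5162 0.329  0.1909] [np.float64(0.7), np.float64(0.7)]
FR [0.5443 0.1714 0.1924] [np.float64(0.1), np.float64(0.1)]
slotHL [0.6101 0.2998 0.1304] [np.float64(0.0), np.float64(0.0)]
slotFR [0.6089 0.2322 0.1355] [np.float64(0.3), np.float64(0.3)]
jar [0.68442537 0.01292902 0.085     ]
```

Triangulation matches the given sizes:
- The lid's hinge edge is 160 mm and its side is 199 mm, open about 0.645 rad.
- Toggle end to foot is 109 mm, against 110 mm expected.
- Heights read 3–4 mm low throughout.

The toggle on the rest is confirmed as the largest, with its foot pointing left.

```bash
python3 - <<'E'
import station
print([ (k,getattr(station,k)) for k in dir(station) if not k.startswith('_')][:40])
from h import *
th=.64; jx=np.array([np.cos(.204),np.sin(.204)]);H=np.array([.585,.261])+.1*jx
for a in (.64,.4,.2,0):
    l=-.175*np.cos(a)+.008*np.sin(a); print(a,(H+l*jx).round(4),round(.07+.175*np.sin(a)+.008*np.cos(a),4))
print(tool([.5493,.2536,.25]))
E
```

```text
[('PlanningError', <class 'station.PlanningError'>), ('capture', <function make.<locals>.drawn_camera at 0x7f16644c8040>), ('observe', <function make.<locals>.<lambda> at 0x7f16644c8540>), ('sign_off', <function connect.<locals>.done at 0x7f166443b740>), ('tip_extent', 0.008)]
0.64 [0.5501 0.2538] 0.1809
0.4 [0.5281 0.2492] 0.1455
0.2 [0.5165 0.2468] 0.1126
0 [0.5116 0.2458] 0.078
[ 599.1 -608.3  -10.3]
```

Call:
servo_tool(deltas=[{"claw": 0.0, "travel": [0, 0, -0.04], "angular": [0, 0, 0]}, {"claw": 0.0, "travel": [0, 0, -0.06], "angular": [0, 0, 0]}, {"claw": 0.0, "travel": [0, 0, -0.06], "angular": [0, 0, 0]}])

```text
clock: 0.35
tool_pos: [0.1524, -0.5042, 0.3036]
ee_rot: [3.134, 0.001, 0.294]
wrist_force: [-0.8, 0.1, -0.6]
width: 0.0514
grip_force: 0.0
```

Call:
servo_tool(deltas=[{"claw": 0, "travel": [0.599, -0.608, 0.02], "angular": [0, 0, 0]}, {"claw": 0, "travel": [0.599, -0.608, 0.02], "angular": [0, 0, 0]}, {"claw": 0, "travel": [0.599, -0.608, 0.02], "angular": [0, 0, 0]}, {"claw": 0, "travel": [0.599, -0.608, 0.02], "angular": [0, 0, 0]}, {"claw": 0, "travel": [0.599, -0.608, 0.02], "angular": [0, 0, 0]}, {"claw": 0, "travel": [0.599, -0.608, 0.02], "angular": [0, 0, 0]}, {"claw": 0, "travel": [0.599, -0.608, 0.02], "angular": [0, 0, 0]}, {"claw": 0, "travel": [0.599, -0.608, 0.02], "angular": [0, 0, 0]}, {"claw": 0, "travel": [0.599, -0.608, 0.02], "angular": [0, 0, 0]}, {"claw": 0, "travel": [0.599, -0.608, 0.02], "angular": [0, 0, 0]}, {"claw": 0, "travel": [0.599, -0.608, 0.02], "angular": [0, 0, 0]}, {"claw": 0, "travel": [0.599, -0.608, 0.02], "angular": [0, 0, 0]}, {"claw": 0, "travel": [0.599, -0.608, 0.02], "angular": [0, 0, 0]}, {"claw": 0, "travel": [0.599, -0.608, 0.02], "angular": [0, 0, 0]}, {"claw": 0, "travel": [0.599, -0.608, 0.02], "angular": [0, 0, 0]}, {"claw": 0, "travel": [0.599, -0.608, 0.02], "angular": [0, 0, 0]}, {"claw": 0, "travel": [0.599, -0.608, 0.02], "angular": [0, 0, 0]}, {"claw": 0, "travel": [0.599, -0.608, 0.02], "angular": [0, 0, 0]}, {"claw": 0, "travel": [0.599, -0.608, 0.02], "angular": [0, 0, 0]}, {"claw": 0, "travel": [0.599, -0.608, 0.02], "angular": [0, 0, 0]}])

```text
clock: 2.02
tool_pos: [0.54, 0.237, 0.2786]
ee_rot: [3.141, 0.001, 0.294]
wrist_force: [1.1, -0.4, 0.6]
width: -0.0001
grip_force: 0.0
```

Call:
servo_tool(deltas=[{"claw": 0, "travel": [0.013, -0.0136, 0.03], "angular": [0, 0, 0]}, {"claw": 0, "travel": [0.013, -0.0136, 0.06], "angular": [0, 0, 0]}, {"claw": 0, "travel": [0.013, -0.0136, 0.0795], "angular": [0, 0, 0]}, {"claw": 0, "travel": [0.009, -0.014, 0.088], "angular": [0, 0, 0]}, {"claw": 0, "travel": [0.004, -0.0143, 0.097], "angular": [0, 0, 0]}, {"claw": 0, "travel": [0, -0.0147, 0.107], "angular": [0, 0, 0]}, {"claw": 0, "travel": [-0.005, -0.015, 0.117], "angular": [0, 0, 0]}, {"claw": 0, "travel": [-0.0095, -0.0154, 0.126], "angular": [0, 0, 0]}, {"claw": 0, "travel": [-0.0125, -0.0157, 0.134], "angular": [0, 0, 0]}, {"claw": 0, "travel": [-0.0155, -0.016, 0.142], "angular": [0, 0, 0]}, {"claw": 0, "travel": [-0.0185, -0.0163, 0.15], "angular": [0, 0, 0]}, {"claw": 0, "travel": [-0.0212, -0.0167, 0.159], "angular": [0, 0, 0]}, {"claw": 0, "travel": [-0.023, -0.0168, 0.167], "angular": [0, 0, 0]}, {"claw": 0, "travel": [-0.0245, -0.017, 0.175], "angular": [0, 0, 0]}, {"claw": 0, "travel": [-0.0255, -0.017, 0.182], "angular": [0, 0, 0]}, {"claw": 0, "travel": [-0.026, -0.0171, 0.187], "angular": [0, 0, 0]}, {"claw": 0, "travel": [-0.0261, -0.0171, 0.1905], "angular": [0, 0, 0]}])

```text
clock: 3.43
tool_pos: [0.5095, 0.2435, 0.0883]
ee_rot: [3.141, 0.001, 0.294]
wrist_force: [-1.4, 0.2, 0.9]
width: -0.0002
grip_force: 0.7
```

Call:
servo_tool(deltas=[{"claw": 0, "travel": [0, 0, 0.001], "angular": [0, 0, 0]}, {"claw": 0, "travel": [0, 0, 0.002], "angular": [0, 0, 0]}, {"claw": 0, "travel": [0, 0, 0.003], "angular": [0, 0, 0]}, {"claw": 0, "travel": [0, 0, 0.003], "angular": [0, 0, 0]}])

```text
clock: 3.77
tool_pos: [0.5098, 0.2436, 0.0862]
ee_rot: [3.142, 0.0, 0.294]
wrist_force: [-0.0, 0.5, -0.9]
width: -0.0003
grip_force: 0.0
```

```bash
python3 - <<'E'
from h import *
a=snap('top','t1');b=snap('side','s1')
def cc(f,x0,y0,w,h,s):return cv2.resize(load(f)['img'][y0:y0+h,x0:x0+w,::-1],None,fx=s,fy=s,interpolation=cv2.INTER_CUBIC)
cv2.imwrite('pics/m2.png',np.hstack([cc('t1',120,110,133,133,3),cc('s1',190,220,200,200,2)[:399]] if 0 else [cc('t1',120,110,133,130,3),cc('s1',190,210,200,195,2)[:390]]))
print(observe()['wrist_force'])
E
```

```text
Traceback (most recent call last):
ValueError: all the input array dimensions except for the concatenation axis must match exactly, but along dimension 0, the array at index 0 has size 390 and the array at index 1 has size 380
```

```bash
python3 - <<'E'
from h import *
def cc(f,x0,y0,w,h,s):return cv2.resize(load(f)['img'][y0:y0+h,x0:x0+w,::-1],None,fx=s,fy=s,interpolation=cv2.INTER_CUBIC)
cv2.imwrite('pics/m2.png',np.hstack([cc('t1',120,110,133,126,3),cc('s1',190,210,200,189,2)]))
E
```

```text
(no output)
```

View pics/m2.png

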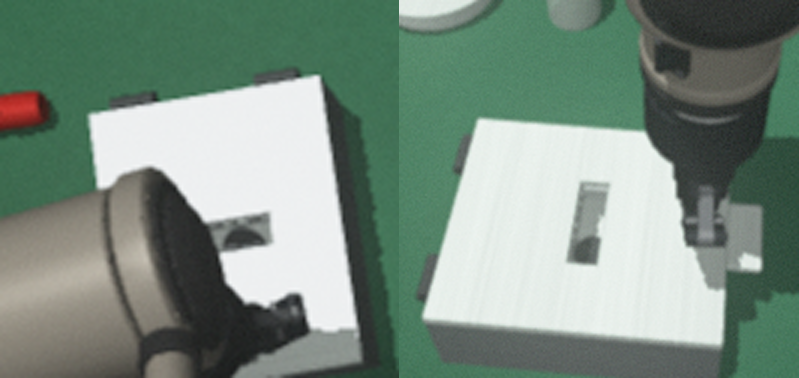

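The lid looks about shut, with the slot in the side crop at around (588,222). I'll press a little more to feel the stop.

Call:
servo_tool(deltas=[{"claw": 0, "travel": [0, 0, 0.0015], "angular": [0, 0, 0]}, {"claw": 0, "travel": [0, 0, 0.003], "angular": [0, 0, 0]}, {"claw": 0, "travel": [0, 0, 0.003], "angular": [0, 0, 0]}])

```text
clock: 4.12
tool_pos: [0.5102, 0.2438, 0.0859]
ee_rot: [3.141, -0.002, 0.294]
wrist_force: [-6.1, -1.9, 20.0]
width: 0.0002
grip_force: 10.0
```

```bash
cat >> h.py <<'E'
def down(R,k=0): return R
def plan(X,R,s=None,pos=None,rot=None):
    "shift (m, tool axes) and rotvec (deg, tool axes) from commanded/measured pose"
    s=observe(); R0=Ro.from_euler('xyz',s['ee_rot'] if rot is None else rot).as_matrix(); p=np.array(s['tool_pos'] if pos is None else pos)
    return (R0.T@(np.array(X)-p)).round(4), Ro.from_matrix(R0.T@R).as_rotvec(degrees=True).round(2)
def pickR(xt,al,sg=1):
    xt=np.array(xt,float);xt/=np.linalg.norm(xt);d=np.array([0,0,-1])*np.cos(al)+xt*np.sin(al)
    y=sg*np.cross([0,0,1],xt);return np.c_[np.cross(y,d),y,d]
E
python3 - <<'E'
from h import *
xt=np.array([-.328,.945,0]);xt/=np.linalg.norm(xt);g=np.array([.6129,-.2802,.075])+.026*xt
print(g,observe()['joint_pos'])
for sg in(1,-1):
    R=pickR(xt,np.pi/4,sg);d=R[:,2];X=g+.011*d-.12*d; print(sg,X,plan(X,R))
E
```

```text
[ 0.6043746  -0.25563748  0.075     ] [ 3.10321883e-01  5.75790479e-01  1.60672826e+00 -2.69817769e-04
  9.57094766e-01  1.58726058e+00]
1 [ 0.62964738 -0.32845084  0.15207464] (array([-0.0514,  0.5823, -0.0661]), array([ 34.22, -35.79,  82.82]))
-1 [ 0.62964738 -0.32845084  0.15207464] (array([-0.0514,  0.5823, -0.0661]), array([ 36.15,  34.57, -87.02]))
```

Call:
servo_tool(deltas=[{"claw": 0, "travel": [0, 0, -0.04], "angular": [0, 0, 0]}, {"claw": 0, "travel": [0, 0, -0.08], "angular": [0, 0, 0]}, {"claw": 0.0, "travel": [0, 0, -0.12], "angular": [0, 0, 0]}, {"claw": 0, "travel": [0, 0, -0.16], "angular": [0, 0, 0]}, {"claw": 0.05, "travel": [0, 0, -0.2], "angular": [0, 0, 0]}])

```text
clock: 4.53
tool_pos: [0.5095, 0.2436, 0.2855]
ee_rot: [3.142, -0.001, 0.294]
wrist_force: [1.1, 0.2, -0.2]
width: 0.0109
grip_force: 0.0
```

Call:
servo_tool(deltas=[{"claw": 0.06, "travel": [-0.051, 0.582, 0.035], "angular": [36.15, 34.57, -87.02]}, {"claw": 0.06, "travel": [-0.051, 0.582, 0.035], "angular": [36.15, 34.57, -87.02]}, {"claw": 0.06, "travel": [-0.051, 0.582, 0.035], "angular": [36.15, 34.57, -87.02]}, {"claw": 0.06, "travel": [-0.051, 0.582, 0.035], "angular": [36.15, 34.57, -87.02]}, {"claw": 0.06, "travel": [-0.051, 0.582, 0.035], "angular": [36.15, 34.57, -87.02]}, {"claw": 0.06, "travel": [-0.051, 0.582, 0.035], "angular": [36.15, 34.57, -87.02]}, {"claw": 0.06, "travel": [-0.051, 0.582, 0.035], "angular": [36.15, 34.57, -87.02]}, {"claw": 0.06, "travel": [-0.051, 0.582, 0.035], "angular": [36.15, 34.57, -87.02]}, {"claw": 0.06, "travel": [-0.051, 0.582, 0.035], "angular": [36.15, 34.57, -87.02]}, {"claw": 0.06, "travel": [-0.051, 0.582, 0.035], "angular": [36.15, 34.57, -87.02]}, {"claw": 0.06, "travel": [-0.051, 0.582, 0.035], "angular": [36.15, 34.57, -87.02]}, {"claw": 0.06, "travel": [-0.051, 0.582, 0.035], "angular": [36.15, 34.57, -87.02]}, {"claw": 0.06, "travel": [-0.051, 0.582, 0.035], "angular": [36.15, 34.57, -87.02]}, {"claw": 0.06, "travel": [-0.051, 0.582, 0.035], "angular": [36.15, 34.57, -87.02]}, {"claw": 0.06, "travel": [-0.051, 0.582, 0.035], "angular": [36.15, 34.57, -87.02]}, {"claw": 0.06, "travel": [-0.051, 0.582, 0.035], "angular": [36.15, 34.57, -87.02]}, {"claw": 0.06, "travel": [-0.051, 0.582, 0.035], "angular": [36.15, 34.57, -87.02]}, {"claw": 0.06, "travel": [-0.051, 0.582, 0.035], "angular": [36.15, 34.57, -87.02]}])

```text
clock: 6.03
tool_pos: [0.6092, -0.3175, 0.2291]
ee_rot: [-3.125, -0.81, 1.885]
wrist_force: [0.1, -1.2, -4.6]
width: 0.06
grip_force: 0.0
```

```bash
python3 - <<'E'
from h import *
xt=np.array([-.328,.945,0]);xt/=np.linalg.norm(xt);g=np.array([.6129,-.2802,.075])+.026*xt
print(observe()['joint_pos'])
R=pickR(xt,np.pi/4,-1);d=R[:,2];X=g+.011*d; print(plan(X,R))
a=snap('top','t2');w=snap('wrist','w2')
print([proj(w,p).round() for p in (g,g-.026*xt,[.5771,-.1771,.103])])
def cc(f,x0,y0,w,h,s):return cv2.resize(load(f)['img'][y0:y0+h,x0:x0+w,::-1],None,fx=s,fy=s,interpolation=cv2.INTER_CUBIC)
cv2.imwrite('pics/m3.png',np.vstack([cv2.resize(w['img'][:,:,::-1],(400,250)),cc('t2',120,100,133,110,3)[:,:400] if 0 else cv2.resize(cc('t2',120,110,133,110,3),(400,330))]))
cv2.imwrite('pics/m3.png',np.hstack([w['img'][100:400,100:500,::-1],cc('t2',145,125,100,75,4)]))
E
```

```text
[-0.74570402  1.24881622  0.05141567  0.60259249  2.499607   -0.70051517]
(array([-0.0703,  0.0171,  0.1607]), array([-0.15, -1.41, -0.79]))
[array([332., 256.]), array([333., 285.]), array([330., 160.])]
```

View pics/m3.png

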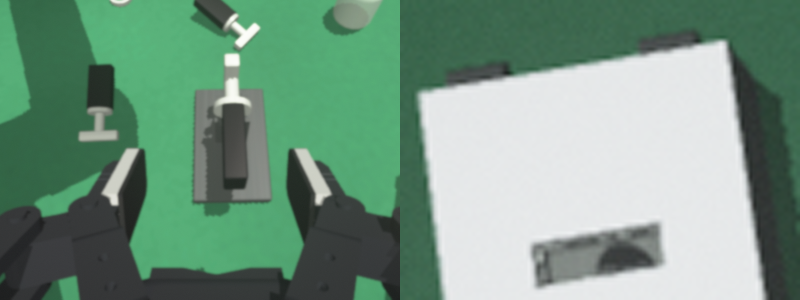

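The wrist view shows the toggle within 2–4 px of prediction: grip end at about (335,281), foot top at about (332,158). The shut slot centre in the top view is at about (194.7,188.7). The arm was nearly straight here, so I'll fit its kinematics to check reach.

```bash
cat > kin.py <<'E'
from h import *
from scipy.optimize import least_squares
D=[([-1.42299818,.342659,1.52494,0,1.275421,-.145977],[.15200,-.50214,.23869],[-3.14018149,-.000214,.29377]),
([.310322,.57579,1.606728,-.00027,.957095,1.58726],[.5102,.2438,.0859],[3.141,-.002,.294]),
([-.745704,1.248816,.051416,.602592,2.499607,-.700515],[.6092,-.3175,.2291],[-3.125,-.81,1.885])]
def fk(q,P):
    a,b,L1,L2,h,Lt,c=P; r=lambda ax,v:Ro.from_euler(ax,v).as_matrix()
    A=r('z',q[0]); B=A@r('y',q[1]); C=B@r('y',q[2]); E=C@r('z',q[3]); F=E@r('y',q[4])@r('z',q[5])
    return np.array([0,0,h])+A@[0,a,0]+B@[0,0,L1]+C@[0,0,L2]+E@[0,b,0]+F@[0,0,Lt]+A@[c,0,0],F
P0=[.05,.02,.45,.39,.2,.25,0]
fit=least_squares(lambda P:np.concatenate([np.append(fk(q,P)[0]-p,1e-3*(P[0]-.05)) for q,p,_ in D]),P0)
P=fit.x
# constant tool rotation about z
F=fk(D[0][0],P)[1]; T=F.T@Ro.from_euler('xyz',D[0][2]).as_matrix()
lo=np.array([-2.53,-.77,.04,-1,.28,-3.11]);hi=-np.array([-2.53,-2.02,-2.7,-4.14,-2.66,-3.11])
def ik(X,R,q0):
    def f(q):
        p,F=fk(q,P); return np.r_[(p-X)*10,Ro.from_matrix((F@T).T@R).as_rotvec()]
    s=least_squares(f,np.clip(q0,lo+.01,hi-.01),bounds=(lo,hi)); return s.x,np.abs(s.fun).max()
E
python3 - <<'E'
from kin import *
print(P.round(4),[ (1000*(fk(q,P)[0]-p)).round(1) for q,p,_ in D],T.round(2).tolist())
print(np.degrees(Ro.from_matrix((fk(D[2][0],P)[1]@T).T@Ro.from_euler('xyz',D[2][2]).as_matrix()).as_rotvec()))
t=load('t0');w=load('w2');t2=load('t2');s1=load('s1')
for n,a,b in(('end',(462,179.75),(335,275)),('foot',(411.75,196),(332,158))): print(n,tri((t,*a),(w,*b)))
print('slot',tri((t2,194.75,188.75),(s1,284.75,321)),atz(t2,194.75,188.75,.078),atz(s1,284.75,321,.078))
for u,v in((149.5,148),(227,135),(178,186.5),(210,180.5),(211,191.5),(180,196.75)): print(atz(t2,u,v,.078).round(4))
xt=np.array([-.328,.945,0]);xt/=np.linalg.norm(xt);g=np.array([.6129,-.2802,.075])+.026*xt
for al in(20,30,40,45):
    R=pickR(xt,np.radians(al),-1);d=R[:,2]
    for k in (0,.1): 
        q,e=ik(g+.011*d+[0,0,k],R,[-.6,.9,.8,.4,1.8,-.7]); print(al,k,q.round(2),e.round(4))
jy=np.array([-.204,.979,0])
for al in(20,30,40,45):
    xt2=jy; R=pickR(xt2,np.radians(al),-1); M=np.c_[xt2,np.cross([0,0,1],xt2),[0,0,1]]; # rotate xt2->-Z, Z->xt2
    N=np.c_[[0,0,-1],np.cross([0,0,1],xt2),xt2]; R2=N@M.T@R
    for k in(0,.08):
        q,e=ik(np.array([.585,.261,.128+k])+.011*R2[:,2],R2,[.6,.9,.9,0,1.5,.3]); print('pl',al,k,q.round(2),e.round(4))
E
```

```text
[ 0.1561 -0.0776  0.4582  0.4169  0.1831  0.2469 -0.0304] [array([ 2.5, -2.4,  7.1]), array([-0.1,  2.1, -4.8]), array([-5.2, -0.8, -2.3])] [[-0.0, -1.0, -0.0], [1.0, -0.0, 0.0], [-0.0, -0.0, 1.0]]
[-0.01444057  0.00261118 -0.00633807]
end (array([ 0.61260884, -0.27770365,  0.09737335]), [np.float64(0.3), np.float64(0.3)])
foot (array([ 0.57735086, -0.17571348,  0.10470756]), [np.float64(0.9), np.float64(0.9)])
slot (array([0.58592569, 0.26112545, 0.07191207]), [np.float64(0.4), np.float64(0.4)]) [0.58544615 0.25942985 0.078     ] [0.58413359 0.26413209 0.078     ]
[0.6682 0.3579 0.078 ]
[0.6992 0.1996 0.078 ]
[0.5893 0.2938 0.078 ]
[0.6031 0.2294 0.078 ]
[0.5805 0.2261 0.078 ]
[0.5684 0.2884 0.078 ]
20 0 [-0.6   0.9   1.06  0.21  1.47 -0.98] 0.0
20 0.1 [-0.6   0.82  0.96  0.21  1.65 -0.94] 0.0
30 0 [-0.63  0.98  0.93  0.29  1.67 -1.  ] 0.0
30 0.1 [-0.63  0.9   0.83  0.3   1.84 -0.95] 0.0
40 0 [-0.66  1.07  0.8   0.38  1.87 -0.99] 0.0
40 0.1 [-0.66  0.98  0.71  0.4   2.03 -0.92] 0.0
45 0 [-0.67  1.11  0.73  0.42  1.96 -0.98] 0.0
45 0.1 [-0.67  1.03  0.65  0.46  2.12 -0.9 ] 0.0
pl 20 0 [ 0.55  1.    1.25 -1.    1.61  0.75] 0.0633
pl 20 0.08 [ 0.55  0.9   1.21 -1.    1.66  0.64] 0.0765
pl 30 0 [ 0.55  0.93  1.31 -0.96  1.49  0.74] 0.0
pl 30 0.08 [ 0.55  0.85  1.26 -0.95  1.56  0.63] 0.0
pl 40 0 [ 0.53  0.88  1.32 -0.83  1.39  0.67] 0.0
pl 40 0.08 [ 0.53  0.8   1.25 -0.82  1.49  0.57] 0.0
pl 45 0 [ 0.51  0.85  1.32 -0.76  1.35  0.63] 0.0
pl 45 0.08 [ 0.51  0.78  1.25 -0.75  1.45  0.53] 0.0
```

Call:
servo_tool(deltas=[{"claw": 0.06, "travel": [-0.02, 0.017, 0.03], "angular": [-0.15, -1.4, -0.8]}, {"claw": 0.06, "travel": [-0.045, 0.017, 0.06], "angular": [-0.15, -1.4, -0.8]}, {"claw": 0.06, "travel": [-0.07, 0.017, 0.085], "angular": [-0.15, -1.4, -0.8]}, {"claw": 0.06, "travel": [-0.07, 0.017, 0.1], "angular": [-0.15, -1.4, -0.8]}, {"claw": 0.06, "travel": [-0.07, 0.017, 0.1], "angular": [-0.15, -1.4, -0.8]}, {"claw": 0.06, "travel": [-0.07, 0.017, 0.1], "angular": [-0.15, -1.4, -0.8]}])

```text
clock: 6.63
tool_pos: [0.6257, -0.2907, 0.127]
ee_rot: [3.113, -0.746, 1.927]
wrist_force: [-0.5, 0.9, 0.5]
width: 0.0603
grip_force: 0.0
```

```bash
python3 - <<'E'
from h import *
xt=np.array([-.327,.945,0]);xt/=np.linalg.norm(xt);g=np.array([.6044,-.2551,.075])
R=pickR(xt,np.pi/4,-1);d=R[:,2];X=g+.011*d; print(plan(X,R), observe()['joint_pos'].round(2))
w=snap('wrist','w3');print([proj(w,p).round() for p in (g,g-.026*xt,g+.08*xt+[0,0,.028])])
cv2.imwrite('pics/w3c.png',w['img'][100:400,120:520,::-1])
E
```

```text
(array([-0.0049, -0.0096,  0.0767]), array([0.71, 2.24, 0.99])) [-0.71  1.17  0.47  0.43  2.13 -0.94]
[array([302., 224.]), array([301., 267.]), array([304.,  88.])]
```

View pics/w3c.png

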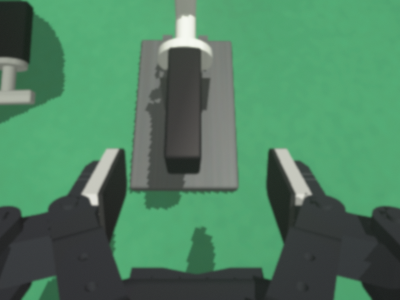

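The grip end is at about full-frame (302,265), against (301,267) predicted. Going in and closing.

Call:
servo_tool(deltas=[{"claw": 0.06, "travel": [-0.005, -0.0096, 0.015], "angular": [0.7, 2.2, 1]}, {"claw": 0.06, "travel": [-0.005, -0.0096, 0.035], "angular": [0.7, 2.2, 1]}, {"claw": 0.06, "travel": [-0.005, -0.0096, 0.055], "angular": [0.7, 2.2, 1]}, {"claw": 0.06, "travel": [-0.005, -0.0096, 0.07], "angular": [0.7, 2.2, 1]}, {"claw": 0.06, "travel": [-0.005, -0.0096, 0.0765], "angular": [0.7, 2.2, 1]}, {"claw": 0.06, "travel": [-0.005, -0.0096, 0.0765], "angular": [0.7, 2.2, 1]}, {"claw": 0.06, "travel": [-0.005, -0.0096, 0.0765], "angular": [0.7, 2.2, 1]}])

```text
clock: 7.27
tool_pos: [0.6008, -0.2489, 0.0654]
ee_rot: [-3.139, -0.788, 1.9]
wrist_force: [-0.1, 0.0, 0.3]
width: 0.0599
grip_force: 0.0
```

```bash
python3 - <<'E'
from h import *
xt=np.array([-.327,.945,0]);xt/=np.linalg.norm(xt);g=np.array([.6044,-.2551,.075])
R=pickR(xt,np.pi/4,-1);d=R[:,2];X=g+.011*d; print(plan(X,R), observe()['joint_pos'].round(2),observe()['wrist_force'])
E
```

```text
(array([ 0.0018,  0.0013, -0.0008]), array([-0.01, -0.17, -0.14])) [-0.69  1.13  0.74  0.41  1.95 -1.  ] [-0.08515863  0.03314145  0.28400223]
```

Call:
servo_tool(deltas=[{"claw": 0, "travel": [0.0018, 0.0013, 0], "angular": [0, 0, 0]}, {"claw": 0, "travel": [0.0018, 0.0013, 0], "angular": [0, 0, 0]}, {"claw": 0, "travel": [0.0018, 0.0013, 0], "angular": [0, 0, 0]}, {"claw": 0, "travel": [0.0018, 0.0013, 0], "angular": [0, 0, 0]}, {"claw": 0, "travel": [0.0018, 0.0013, 0], "angular": [0, 0, 0]}, {"claw": 0, "travel": [0.0018, 0.0013, 0], "angular": [0, 0, 0]}, {"claw": 0, "travel": [0.0018, 0.0013, 0], "angular": [0, 0, 0]}])

```text
clock: 7.85
tool_pos: [0.6008, -0.2466, 0.0649]
ee_rot: [-3.137, -0.791, 1.899]
wrist_force: [4.0, -4.9, 4.5]
width: 0.0196
grip_force: 60.6
```

Call:
servo_tool(deltas=[{"claw": 0, "travel": [0.01, 0, -0.01], "angular": [0, 0, 0]}, {"claw": 0, "travel": [0.025, 0, -0.025], "angular": [0, 0, 0]}, {"claw": 0, "travel": [0.05, 0, -0.05], "angular": [0, 0, 0]}, {"claw": 0, "travel": [0.075, 0, -0.075], "angular": [0, 0, 0]}, {"claw": 0, "travel": [0.1, 0, -0.1], "angular": [0, 0, 0]}, {"claw": 0, "travel": [0.12, 0, -0.12], "angular": [0, 0, 0]}, {"claw": 0, "travel": [0.12, 0, -0.12], "angular": [0, 0, 0]}])

```text
clock: 8.43
tool_pos: [0.6021, -0.2476, 0.24]
ee_rot: [3.141, -0.785, 1.903]
wrist_force: [0.4, 0.2, -2.1]
width: 0.0195
grip_force: 59.9
```

```bash
cat > place.py <<'E'
from kin import *
jy=np.array([-.204,.979,0]);jy/=np.linalg.norm(jy)
def placeR(xt2=jy,al=np.pi/4):
    y=-np.cross([0,0,1],xt2); d=-np.array([0,0,1])*np.sin(al)-xt2*np.cos(al); return np.c_[np.cross(y,d),y,d]
E
python3 - <<'E'
from place import *
s=observe();print(s['joint_pos'].round(2),s['wrist_force'].round(1))
R2=placeR();X=np.array([.585,.261,.128+.10])+.011*R2[:,2]
print(X,plan(X,R2),ik(X,R2,[.5,.8,1.2,-.7,1.5,.5]))
E
```

```text
[-0.69  1.    0.55  0.49  2.23 -0.84] [ 0.4  0.2 -2.1]
[0.5865867  0.25338538 0.22022183] (array([0.3246, 0.1489, 0.3522]), array([ 2.000e-02, -8.983e+01,  8.080e+00])) (array([ 0.51351938,  0.76135442,  1.22418148, -0.74297702,  1.48199358,
        0.50415676]), np.float64(4.440892098500626e-15))
```

Call:
servo_tool(deltas=[{"claw": 0, "travel": [0.02, 0.01, 0.02], "angular": [0, -5, 0.5]}, {"claw": 0, "travel": [0.04, 0.02, 0.043], "angular": [0, -11, 1]}, {"claw": 0, "travel": [0.06, 0.028, 0.066], "angular": [0, -17, 1.5]}, {"claw": 0, "travel": [0.083, 0.038, 0.09], "angular": [0, -23, 2]}, {"claw": 0, "travel": [0.106, 0.048, 0.115], "angular": [0, -29, 2.6]}, {"claw": 0, "travel": [0.128, 0.059, 0.139], "angular": [0, -35, 3.1]}, {"claw": 0, "travel": [0.15, 0.069, 0.163], "angular": [0, -41, 3.7]}, {"claw": 0, "travel": [0.172, 0.079, 0.187], "angular": [0, -47, 4.2]}, {"claw": 0, "travel": [0.194, 0.089, 0.211], "angular": [0, -53, 4.8]}, {"claw": 0, "travel": [0.216, 0.099, 0.235], "angular": [0, -59, 5.3]}, {"claw": 0, "travel": [0.238, 0.109, 0.258], "angular": [0, -65, 5.8]}, {"claw": 0, "travel": [0.26, 0.119, 0.282], "angular": [0, -71, 6.4]}, {"claw": 0, "travel": [0.28, 0.129, 0.304], "angular": [0, -77, 6.9]}, {"claw": 0, "travel": [0.298, 0.137, 0.323], "angular": [0, -82, 7.4]}, {"claw": 0, "travel": [0.312, 0.143, 0.338], "angular": [0, -86, 7.7]}, {"claw": 0, "travel": [0.321, 0.147, 0.348], "angular": [0, -89, 8]}, {"claw": 0, "travel": [0.3246, 0.1489, 0.3522], "angular": [0.02, -89.83, 8.08]}, {"claw": 0, "travel": [0.3246, 0.1489, 0.3522], "angular": [0.02, -89.83, 8.08]}, {"claw": 0, "travel": [0.3246, 0.1489, 0.3522], "angular": [0.02, -89.83, 8.08]}])

```text
clock: 10.02
tool_pos: [0.5863, 0.2534, 0.2165]
ee_rot: [-3.13, 0.778, 1.783]
wrist_force: [0.4, -0.4, -1.7]
width: 0.0195
grip_force: 59.8
```

```bash
python3 - <<'E'
from place import *
s=observe();print(s['joint_pos'].round(2),s['wrist_force'].round(1))
R2=placeR();X=np.array([.585,.261,.128+.10])+.011*R2[:,2]
print(plan(X,R2))
a=snap('top','t4');b=snap('side','s4');w=snap('wrist','w4')
def cc(f,x0,y0,w,h,s):return cv2.resize(load(f)['img'][y0:y0+h,x0:x0+w,::-1],None,fx=s,fy=s,interpolation=cv2.INTER_CUBIC)
cv2.imwrite('pics/m4.png',np.hstack([np.vstack([cc('s4',200,200,200,150,2),cc('t4',120,100,200,150,2)]),cv2.resize(w['img'][:,:,::-1],(400,600)) if 0 else np.vstack([cc('w4',0,0,640,400,.625),np.zeros((350,400,3),np.uint8)])]))
E
```

```text
[ 0.6   0.79  1.06 -0.7   1.64  0.46] [ 0.4 -0.4 -1.7]
(array([-0.0027,  0.0003, -0.0026]), array([-0.35, -0.44,  0.29]))
```

View pics/m4.png

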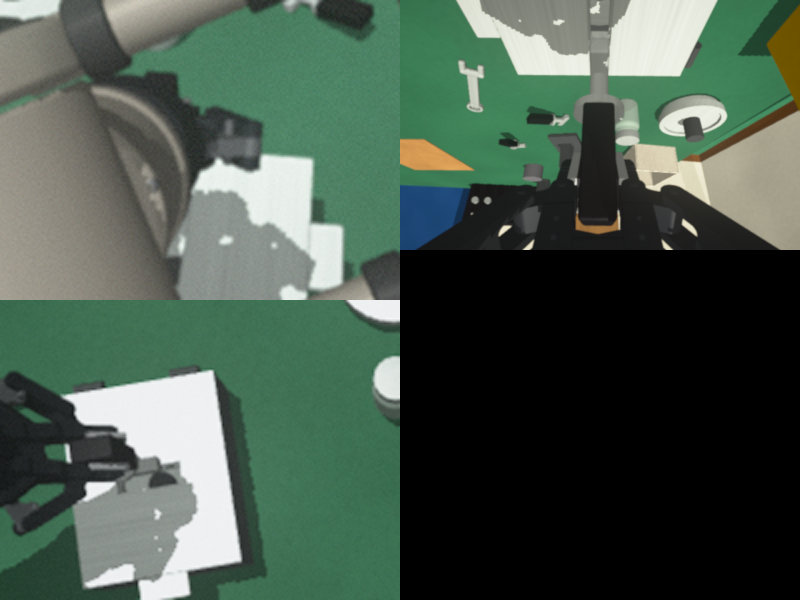

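The toggle hangs foot-down over the slot. The hand blocks the side view, so I'll compare the wrist and top views with a projected model of the toggle.

```bash
cat >> place.py <<'E'
def box(x0,x1,y0,y1,z0,z1): return np.array([[x,y,z] for x in(x0,x1) for y in(y0,y1) for z in(z0,z1)])
def togpose(off=0.05,dx=0):
    "toggle frame (R,o) from measured TCP, nominal grasp"
    s=observe();R=Ro.from_euler('xyz',s['ee_rot']).as_matrix();g=s['tool_pos']-.011*R[:,2]
    x=(R[:,0]+R[:,2])/2**.5; y=R[:,1]; return np.c_[x,y,np.cross(x,y)], g+off*x
def drawtog(im,c,s,x0,y0,A,o):
    q=lambda X:tuple(((proj(c,o+A@X)-[x0,y0])*s).round().astype(int).tolist())
    for b,col in((box(-.076,-.006,-.01,.01,-.018,.018),(0,255,255)),(box(.027,.041,-.007,.007,-.028,.028),(0,0,255))):
        for i in range(8):
            for j in range(i):
                if np.sum(np.abs(b[i]-b[j])>1e-9)==1: cv2.line(im,q(b[i]),q(b[j]),col,1,cv2.LINE_AA)
    for x in(-.006,0):
        a=np.linspace(0,2*np.pi,40); P_=[q([x,.018*np.cos(t),.018*np.sin(t)]) for t in a]; cv2.polylines(im,[np.array(P_)],True,(255,0,0),1,cv2.LINE_AA)
def cc(f,x0,y0,w,h,s):return cv2.resize(load(f)['img'][y0:y0+h,x0:x0+w,::-1],None,fx=s,fy=s,interpolation=cv2.INTER_CUBIC)
E
python3 - <<'E'
from place import *
A,o=togpose();print(A.round(3),o.round(4))
w=cc('w4',240,0,160,200,3);drawtog(w,load('w4'),3,240,0,A,o)
t=cc('t4',140,150,80,100,5)
C=np.array([.585,.261,.078]);jx=np.array([jy[1],-jy[0],0])
p=[((proj(load('t4'),C+a*jx*.0115+b*jy*.033)-[140,150])*5).astype(int) for a,b in((1,1),(1,-1),(-1,-1),(-1,1))]
cv2.polylines(t,[np.array(p)],True,(0,0,255),1)
w=cv2.resize(w,(400,500));cv2.imwrite('pics/m5.png',np.hstack([w,t]))
E
```

```text
[[-0.007  0.98   0.201]
 [ 0.007  0.201 -0.98 ]
 [-1.    -0.005 -0.008]] [0.585  0.2601 0.1761]
```

View pics/m5.png

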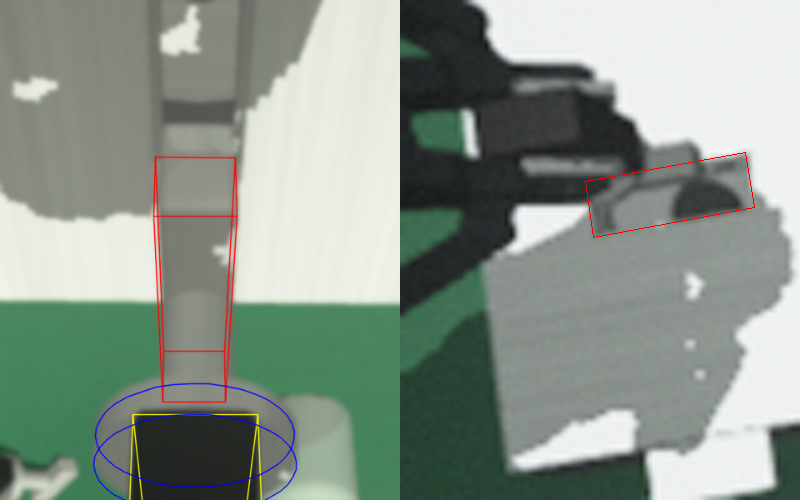

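Call:
servo_tool(deltas=[{"claw": 0, "travel": [0.01, 0, 0.01], "angular": [-0.35, -0.44, 0.29]}, {"claw": 0, "travel": [0.02, 0, 0.02], "angular": [-0.35, -0.44, 0.29]}, {"claw": 0, "travel": [0.03, 0, 0.03], "angular": [-0.35, -0.44, 0.29]}, {"claw": 0, "travel": [0.03, 0, 0.03], "angular": [-0.35, -0.44, 0.29]}, {"claw": 0, "travel": [0.03, 0, 0.03], "angular": [-0.35, -0.44, 0.29]}])

```text
clock: 10.58
tool_pos: [0.5858, 0.2535, 0.1739]
ee_rot: [-3.141, 0.787, 1.776]
wrist_force: [0.1, 0.4, -2.1]
width: 0.0189
grip_force: 59.7
```

```bash
python3 - <<'E'
from place import *
A,o=togpose();print(A.round(3),o.round(4))
snap('wrist','w5');snap('top','t5')
C=np.array([.585,.261,.078]);jx=np.array([jy[1],-jy[0],0])
def slot(im,f,s,x0,y0):
    for z,a_,b_,col in((.078,.0115,.033,(0,160,0)),(.070,.0095,.031,(255,0,255))):
        p=[((proj(load(f),[*(C+a*jx*a_+b*jy*b_)[:2],z])-[x0,y0])*s).round().astype(int) for a,b in((1,1),(1,-1),(-1,-1),(-1,1))]
        cv2.polylines(im,[np.array(p)],True,col,1)
w=cc('w5',250,0,130,200,3);raw=w.copy();drawtog(w,load('w5'),3,250,0,A,o);slot(w,'w5',3,250,0)
t=cc('t5',140,145,80,60,5);t2=t.copy();drawtog(t2,load('t5'),5,140,145,A,o);slot(t2,'t5',5,140,145)
T_=np.vstack([t,t2]);h=np.hstack([raw[:,40:300],w[:,40:300]])
cv2.imwrite('pics/m6.png',cv2.resize(np.hstack([T_,h[:600,:400] if 0 else cv2.resize(h,(400,600))]),(800,600)))
E
```

```text
[[-0.     0.979  0.203]
 [-0.001  0.203 -0.979]
 [-1.    -0.001  0.001]] [0.5842 0.2611 0.1316]
```

View pics/m6.png

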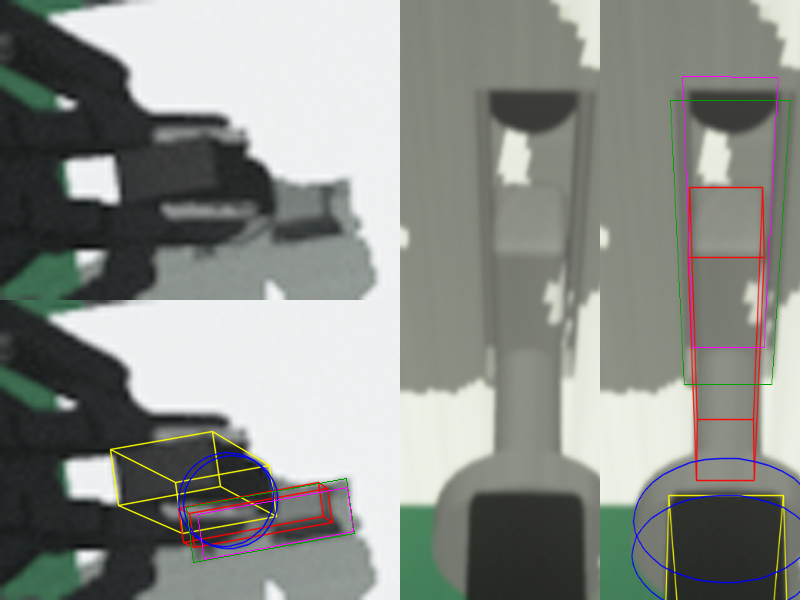

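In the wrist view the slot ends at about row 91, against 100 predicted. Its sides and the foot are shifted alike, so the lateral fit is right and the foot should go about 1 mm further along −y. I'll go down in stages and watch the force.

Call:
servo_tool(deltas=[{"claw": 0, "travel": [-0.0007, 0, 0.0007], "angular": [0, 0, 0]}, {"claw": 0, "travel": [0.0028, 0, 0.0042], "angular": [0, 0, 0]}, {"claw": 0, "travel": [0.0063, 0, 0.0077], "angular": [0, 0, 0]}, {"claw": 0, "travel": [0.0098, 0, 0.0112], "angular": [0, 0, 0]}, {"claw": 0, "travel": [0.0133, 0, 0.0147], "angular": [0, 0, 0]}, {"claw": 0, "travel": [0.017, 0, 0.0184], "angular": [0, 0, 0]}, {"claw": 0, "travel": [0.017, 0, 0.0184], "angular": [0, 0, 0]}])

```text
clock: 11.27
tool_pos: [0.5857, 0.2531, 0.1482]
ee_rot: [-3.141, 0.786, 1.777]
wrist_force: [-0.4, 0.2, -2.6]
width: 0.0193
grip_force: 59.8
```

Call:
servo_tool(deltas=[{"claw": 0, "travel": [0.0035, 0, 0.0035], "angular": [0, 0, 0]}, {"claw": 0, "travel": [0.007, 0, 0.007], "angular": [0, 0, 0]}, {"claw": 0, "travel": [0.0105, 0, 0.0105], "angular": [0, 0, 0]}, {"claw": 0, "travel": [0.014, 0, 0.014], "angular": [0, 0, 0]}, {"claw": 0, "travel": [0.0165, 0, 0.0165], "angular": [0, 0, 0]}, {"claw": 0, "travel": [0.0165, 0, 0.0165], "angular": [0, 0, 0]}])

```text
clock: 11.77
tool_pos: [0.5859, 0.2532, 0.1254]
ee_rot: [3.141, 0.786, 1.776]
wrist_force: [-0.1, -0.0, -2.3]
width: 0.0192
grip_force: 59.8
```

Now o_z ≈ 0.083. I'll do the last few millimetres slowly until contact.

Call:
servo_tool(deltas=[{"claw": 0, "travel": [0.0014, 0, 0.0014], "angular": [0, 0, 0]}, {"claw": 0, "travel": [0.0024, 0, 0.0024], "angular": [0, 0, 0]}, {"claw": 0, "travel": [0.003, 0, 0.003], "angular": [0, 0, 0]}, {"claw": 0, "travel": [0.003, 0, 0.003], "angular": [0, 0, 0]}])

```text
clock: 12.1
tool_pos: [0.5863, 0.2534, 0.1222]
ee_rot: [3.139, 0.786, 1.774]
wrist_force: [-0.0, 0.2, -2.0]
width: 0.0195
grip_force: 59.8
```

Call:
servo_tool(deltas=[{"claw": 0, "travel": [0.0007, 0, 0.0007], "angular": [0, 0, 0]}, {"claw": 0, "travel": [0.0014, 0, 0.0014], "angular": [0, 0, 0]}, {"claw": 0, "travel": [0.0018, 0, 0.0018], "angular": [0, 0, 0]}, {"claw": 0, "travel": [0.0018, 0, 0.0018], "angular": [0, 0, 0]}])

```text
clock: 12.43
tool_pos: [0.5864, 0.2534, 0.1204]
ee_rot: [3.138, 0.786, 1.773]
wrist_force: [0.0, 0.2, 1.3]
width: 0.0193
grip_force: 60.2
```

Contact (−2 → +1.3 N) at the expected height, so the collar is seated. I'll open and back out along the tool axis.

Call:
servo_tool(deltas=[{"claw": 0.05, "travel": [0, 0, 0], "angular": [0, 0, 0]}, {"claw": 0.05, "travel": [0, 0, 0], "angular": [0, 0, 0]}, {"claw": 0.05, "travel": [0, 0, 0], "angular": [0, 0, 0]}, {"claw": 0.05, "travel": [0, 0, 0], "angular": [0, 0, 0]}, {"claw": 0.05, "travel": [0, 0, 0], "angular": [0, 0, 0]}, {"claw": 0.05, "travel": [0, 0, -0.02], "angular": [0, 0, 0]}, {"claw": 0.05, "travel": [0, 0, -0.05], "angular": [0, 0, 0]}, {"claw": 0.05, "travel": [0, 0, -0.08], "angular": [0, 0, 0]}, {"claw": 0.05, "travel": [0, 0, -0.11], "angular": [0, 0, 0]}, {"claw": 0.05, "travel": [0, 0, -0.14], "angular": [0, 0, 0]}, {"claw": 0.05, "travel": [0, 0, -0.14], "angular": [0, 0, 0]}])

```text
clock: 13.35
tool_pos: [0.5656, 0.3545, 0.2233]
ee_rot: [3.128, 0.781, 1.77]
wrist_force: [0.8, 0.5, 1.6]
width: 0.0498
grip_force: 0.0
```

```bash
python3 - <<'E'
from place import *
s=observe();print(s['tool_pos'],s['joint_pos'].round(2))
snap('wrist','w6');snap('top','t6')
# expected seated toggle
o=np.array([.5847,.2607,.078]);A=np.c_[[0,0,-1],[jy[1],-jy[0],0],np.cross([0,0,-1],[jy[1],-jy[0],0])]
w=cc('w6',200,40,240,200,2.5)[:500,:600];d=w.copy()
t=cc('t6',150,150,80,60,5)
t2=t.copy();drawtog(t2,load('t6'),5,150,150,A,o)
drawtog(d,load('w6'),2.5,200,40,A,o)
cv2.imwrite('pics/m7.png',np.hstack([np.vstack([t,t2]),np.vstack([cv2.resize(w,(360,300)),cv2.resize(d,(360,300))])]))
# vertical regrasp above toggle: tool y along jig x
y=np.array([jy[1],-jy[0],0]);z=np.array([0,0,-1]);R=np.c_[np.cross(y,z),y,z]
for X in([.5847,.2607,.26],): print(plan(X,R),ik(np.array(X),R,[.3,.5,1.6,0,1,.3]))
E
```

```text
[0.56564263 0.35450625 0.22326902] [ 0.73  0.89  0.82 -0.69  1.81  0.49]
(array([-0.0943,  0.0001,  0.0362]), array([ 2.100e-01,  4.497e+01, -1.000e-02])) (array([ 2.96521061e-01,  5.84973418e-01,  1.12575013e+00, -6.33078169e-06,
        1.43087068e+00,  9.10807736e-02]), np.float64(4.289637938346006e-10))
```

View pics/m7.png

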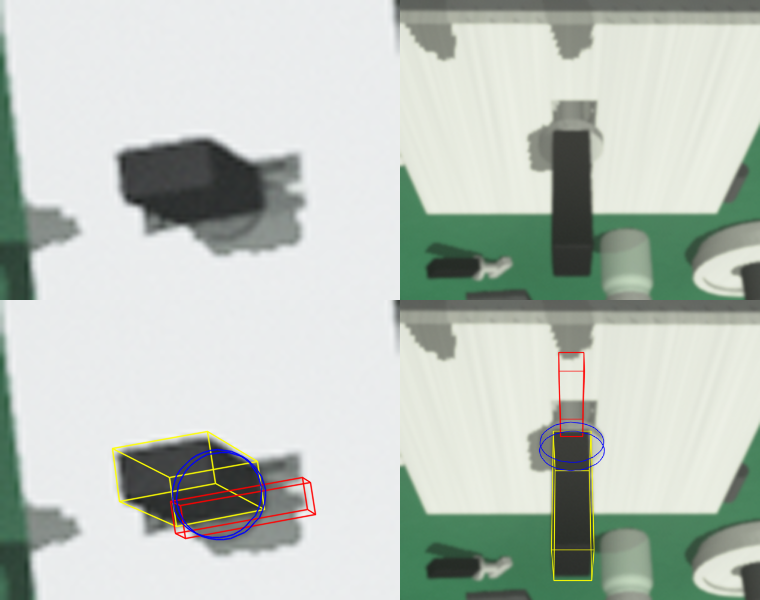

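The toggle stands upright, seated on the lid, and matches the model in the wrist view. Now I'll take it from straight above.

Call:
servo_tool(deltas=[{"claw": 0.05, "travel": [-0.0943, 0, 0.0362], "angular": [0.2, 45, 0]}, {"claw": 0.05, "travel": [-0.0943, 0, 0.0362], "angular": [0.2, 45, 0]}, {"claw": 0.05, "travel": [-0.0943, 0, 0.0362], "angular": [0.2, 45, 0]}, {"claw": 0.05, "travel": [-0.0943, 0, 0.0362], "angular": [0.2, 45, 0]}, {"claw": 0.05, "travel": [-0.0943, 0, 0.0362], "angular": [0.2, 45, 0]}, {"claw": 0.05, "travel": [-0.0943, 0, 0.0362], "angular": [0.2, 45, 0]}, {"claw": 0.05, "travel": [-0.0943, 0, 0.0362], "angular": [0.2, 45, 0]}, {"claw": 0.05, "travel": [-0.0943, 0, 0.0362], "angular": [0.2, 45, 0]}, {"claw": 0.05, "travel": [-0.0943, 0, 0.0362], "angular": [0.2, 45, 0]}, {"claw": 0.05, "travel": [-0.0943, 0, 0.0362], "angular": [0.2, 45, 0]}])

```text
clock: 14.28
tool_pos: [0.5842, 0.2597, 0.2587]
ee_rot: [-3.138, 0.002, 1.774]
wrist_force: [0.2, 0.7, -0.0]
width: 0.0504
grip_force: 0.0
```

```bash
python3 - <<'E'
from place import *
y=np.array([jy[1],-jy[0],0]);z=np.array([0,0,-1]);R=np.c_[np.cross(y,z),y,z]
print(plan([.5847,.2607,.122],R),observe()['joint_pos'].round(2))
E
```

```text
(array([0.0011, 0.0011, 0.1367]), array([-0.18,  0.1 , -0.1 ])) [ 0.3   0.55  1.14 -0.    1.46  0.1 ]
```

Call:
servo_tool(deltas=[{"claw": 0.05, "travel": [0.001, 0.001, 0.03], "angular": [-0.2, 0.1, 0]}, {"claw": 0.05, "travel": [0.001, 0.001, 0.06], "angular": [-0.2, 0.1, 0]}, {"claw": 0.05, "travel": [0.001, 0.001, 0.085], "angular": [-0.2, 0.1, 0]}, {"claw": 0.05, "travel": [0.001, 0.001, 0.11], "angular": [-0.2, 0.1, 0]}, {"claw": 0.05, "travel": [0.001, 0.001, 0.128], "angular": [-0.2, 0.1, 0]}, {"claw": 0.05, "travel": [0.001, 0.001, 0.1365], "angular": [-0.2, 0.1, 0]}, {"claw": 0.05, "travel": [0.001, 0.001, 0.1365], "angular": [-0.2, 0.1, 0]}, {"claw": 0, "travel": [0.001, 0.001, 0.1365], "angular": [-0.2, 0.1, 0]}, {"claw": 0, "travel": [0.001, 0.001, 0.1365], "angular": [-0.2, 0.1, 0]}, {"claw": 0, "travel": [0.001, 0.001, 0.1365], "angular": [-0.2, 0.1, 0]}, {"claw": 0, "travel": [0.001, 0.001, 0.1365], "angular": [-0.2, 0.1, 0]}, {"claw": 0, "travel": [0.001, 0.001, 0.1365], "angular": [-0.2, 0.1, 0]}, {"claw": 0, "travel": [0.001, 0.001, 0.1365], "angular": [-0.2, 0.1, 0]}, {"claw": 0, "travel": [0.001, 0.001, 0.1365], "angular": [-0.2, 0.1, 0]}])

```text
clock: 15.45
tool_pos: [0.5859, 0.2614, 0.1249]
ee_rot: [3.137, -0.002, 1.775]
wrist_force: [-2.1, 2.3, 6.6]
width: 0.0194
grip_force: 62.3
```

Call:
servo_tool(deltas=[{"claw": 0, "travel": [0, 0, 0], "angular": [0, 0, 5]}, {"claw": 0, "travel": [0, 0, 0], "angular": [0, 0, 11]}, {"claw": 0, "travel": [0, 0, 0], "angular": [0, 0, 17]}, {"claw": 0, "travel": [0, 0, 0], "angular": [0, 0, 23]}, {"claw": 0, "travel": [0, 0, 0], "angular": [0, 0, 29]}, {"claw": 0, "travel": [0, 0, 0], "angular": [0, 0, 35]}, {"claw": 0, "travel": [0, 0, 0], "angular": [0, 0, 41]}, {"claw": 0, "travel": [0, 0, 0], "angular": [0, 0, 47]}])

```text
clock: 16.12
tool_pos: [0.5862, 0.2616, 0.1249]
ee_rot: [3.139, -0.006, 0.949]
wrist_force: [-0.5, 0.9, 5.7]
width: 0.0193
grip_force: 62.2
```

Call:
servo_tool(deltas=[{"claw": 0, "travel": [0, 0, 0], "angular": [0, 0, 6]}, {"claw": 0, "travel": [0, 0, 0], "angular": [0, 0, 12]}, {"claw": 0, "travel": [0, 0, 0], "angular": [0, 0, 18]}, {"claw": 0, "travel": [0, 0, 0], "angular": [0, 0, 24]}, {"claw": 0, "travel": [0, 0, 0], "angular": [0, 0, 30]}, {"claw": 0, "travel": [0, 0, 0], "angular": [0, 0, 36]}, {"claw": 0, "travel": [0, 0, 0], "angular": [0, 0, 41]}, {"claw": 0, "travel": [0, 0, 0], "angular": [0, 0, 43]}, {"claw": 0, "travel": [0, 0, 0], "angular": [0, 0, 43]}, {"claw": 0, "travel": [0, 0, 0], "angular": [0, 0, 43]}])

```text
clock: 16.95
tool_pos: [0.5864, 0.2612, 0.1249]
ee_rot: [-3.14, -0.006, 0.204]
wrist_force: [1.4, 1.5, 5.5]
width: 0.019
grip_force: 62.1
```

Turned to yaw 0.204, square to the jig. Releasing and rising.

Call:
servo_tool(deltas=[{"claw": 0.05, "travel": [0, 0, 0], "angular": [0, 0, 0]}, {"claw": 0.05, "travel": [0, 0, 0], "angular": [0, 0, 0]}, {"claw": 0.05, "travel": [0, 0, 0], "angular": [0, 0, 0]}, {"claw": 0.05, "travel": [0, 0, 0], "angular": [0, 0, 0]}, {"claw": 0.05, "travel": [0, 0, 0], "angular": [0, 0, 0]}, {"claw": 0.05, "travel": [0, 0, -0.02], "angular": [0, 0, 0]}, {"claw": 0.05, "travel": [0, 0, -0.05], "angular": [0, 0, 0]}, {"claw": 0.05, "travel": [0, 0, -0.09], "angular": [0, 0, 0]}, {"claw": 0.05, "travel": [0, 0, -0.13], "angular": [0, 0, 0]}, {"claw": 0.05, "travel": [-0.04, 0, -0.16], "angular": [0, 0, 0]}, {"claw": 0.05, "travel": [-0.08, 0, -0.16], "angular": [0, 0, 0]}, {"claw": 0.05, "travel": [-0.12, 0, -0.16], "angular": [0, 0, 0]}, {"claw": 0.05, "travel": [-0.12, 0, -0.16], "angular": [0, 0, 0]}, {"claw": 0.05, "travel": [-0.12, 0, -0.16], "angular": [0, 0, 0]}])

```text
clock: 18.12
tool_pos: [0.4653, 0.2361, 0.2837]
ee_rot: [-3.14, -0.002, 0.205]
wrist_force: [0.4, -0.2, 0.4]
width: 0.0495
grip_force: 0.0
```

```bash
python3 - <<'E'
from place import *
snap('side','s8');snap('top','t8')
o=np.array([.5855,.2607,.078]);jx=np.array([jy[1],-jy[0],0]);A=np.c_[[0,0,-1],jy,np.cross([0,0,-1],jy)]
t=cc('t8',150,140,80,60,5);s=cc('s8',230,230,120,90,10/3)
t2=t.copy();drawtog(t2,load('t8'),5,150,140,A,o);s2=s.copy();drawtog(s2,load('s8'),10/3,230,230,A,o)
cv2.imwrite('pics/m8.png',np.vstack([np.hstack([t,s]),np.hstack([t2,s2])]))
E
```

```text
(no output)
```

View pics/m8.png

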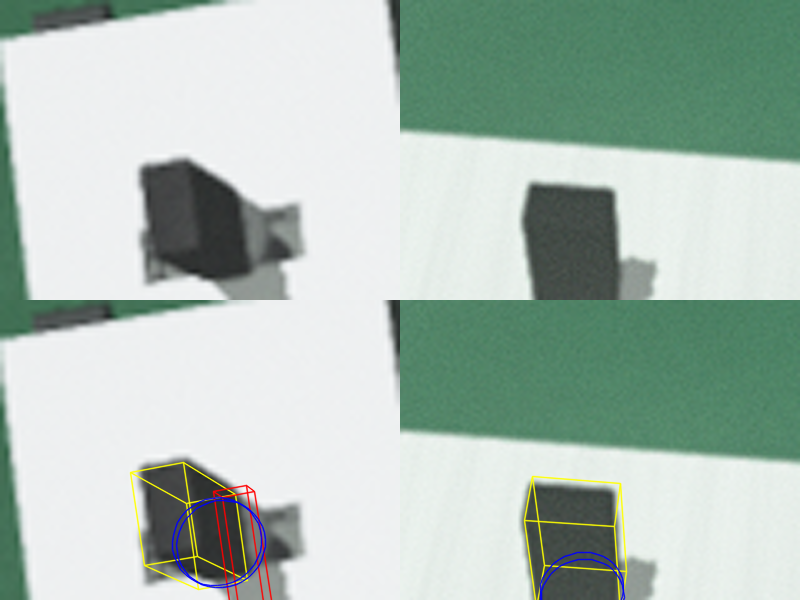

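The grip now lies square across the slot (top crop, about (190,220)). The collar is seated, the lid is flat and the gripper is clear. Handing in.

```bash
python3 -c "
from station import *
print(sign_off())"
```

```text
the job is handed in; nothing more can be done
None
```

The lid is shut, and the toggle is seated through its slot, turned a quarter turn so its foot lies across underneath, and released. The jar was never touched, and the job was handed in at about 18 s.

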